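Lock the lettering turntable

ROBOT

A 7-joint arm with a two-finger parallel gripper is mounted at the origin on the work surface. World frame = base frame: x ahead of the robot, y to its left, z up, the work surface at z = 0. Lengths are in m, angles in rad, forces in N, time in s.
With the tool pointing down it reaches from about 0.425 to 0.925 m from the base axis. Payload 6.8 kg.
Tool frame: the origin (TCP) lies between the finger pads; the fingertips stand finger_overhang ahead of it and the grasp point (between the pads) lies 6 mm ahead of it (finger_overhang is the distance from the TCP to the fingertips, in m); z points along the fingers, y is the line along which they close (so a half turn about z gives the same grasp; the last joint's range is limited). The gripper opens to 85 mm and grips with 20 to 120 N. Pads are 22 mm wide; open, the fingers measure 114 mm over their backs; the gripper's body (76 mm by 85 mm) begins 54 mm behind the grasp point. The pads swing forward as they close: fully open they stand 13 mm farther back than shut.
Start: joints at [-1.426, 0.477, 0.022, 1.555, -0.011, 1.109, -0.083], TCP at [0.169, 0.654, 0.217] pointing down, gripper open.
Joint ranges: [-2.96, 2.96], [-0.34, 2.1], [-1.41, 1.46], [0.24, 2.44], [-1.37, 4.51], [0.17, 1.92], [-2.96, 2.96]. Speed limits (rad/s): [2.39, 2.39, 3.14, 3.14, 3.14, 3.14, 3.14].

INTERFACE

Orientations are given as a unit quaternion [w, x, y, z].
In Python, from station import * gives the robot as it stands.
- The arm moves only by the tool drive_tool, never from a script. Its argument "increments" is a list of rows, each an object of numbers: "claw": the finger opening in m, from 0 to 0.0854; "dx", "dy", "dz": the shift along the tool's x, y, z in m; "wx", "wy", "wz": the turn, a rotation vector about the tool's x, y, z in degrees. A call has 1 to 20 rows; each row shifts and turns the commanded pose from where the row before left it, along the tool's axes as they then stand; what a row does not reach is not made up. A row lasts 1/8 s, in which the tool goes at most 62.5 mm and 10.7 degrees, less where a joint would pass 70% of its speed; a pose out of reach is approached as far as the arm can. A call with a gripper value outside its range is refused whole. The fingers move at their own pace and stop on an object; "newtons" is the grip in N (left out, the last holds). Time passes only in rows, so rows that do not move let the fingers close. It gives the time, the measured TCP pose, the force, the opening and the grip force at its end, in the units of the state.
- get_obs(): the state, without advancing time (a new reading comes with each control period).
- read_camera(name): name is "scene" or "top" or "wrist"; returns (picture, depth): 480x640x3 uint8, red, green, blue; 480x640 float32, m along the optical axis (not along the pixel's ray), 0 where there is no reading.
- calibration(name): a dict with "intrinsics" (3x3 intrinsics, pixels), "R" (3x3) and "t" (3): a world point X has camera coordinates R X + t; the wrist camera has in their place "mount" (4x4, takes a point from camera to tool coordinates, whose origin is the TCP and whose axes are the flange's). Camera axes: x right, y down, z forward; pixel columns grow to the right and rows downward; lengths in m; the calibration is good to about 2 mm. A picture is of the moment at which its call begins: read the wrist's pose just before it. calibration takes no time and is no camera call.
- hand_in(): hands the job in; it is judged then, once.
The state is a dict: "t": time; "q": joint angles; "joint_vel": joint speeds; "joint_torque": joint torques, N m; "eef_pos": TCP position; "tool_rot": TCP orientation; "contact_force": force on the tool from outside, world axes, zero at the start; "torque": the same for the moment, N m; "gripper_width": opening from 0.0 (shut) to 1.0 (fully open); "grasp_force": force on a finger pad.
Only numpy, scipy, OpenCV 4.12 (cv2) and the standard library are available. Lean on these libraries where they do the work, as an engineer would, in place of code of your own. Each camera call takes 0.05 s, during which the arm holds its last target. There are 200 camera calls.

TASK

The turntable on the writing desk has been left turned and unlocked. With your fingertips only, gently push its metal disc round (it has a black finger peg for this) until the slot lines up with the locking bar, then push the bar (it has a red tab) through the slot until it is fully home, without straining it, and take your hand away. Do not grip, lift or shove the turntable, and leave the other things on the desk where they are.

Things in the scene. Friction and masses are not known exactly. Their poses are not given: they have to be found in the camera images.
- turntable: Dark green cast-iron turntable, 4 kg, standing loose on rubber feet on the desk. Origin: on the spindle axis, at the desk surface. Own z up; its bar arm (48 mm wide) reaches from the spindle towards own -x and ends 235 mm from the axis; the bar slides along own x, over y = 0. Two dark steel bridge guides straddle the bar at x = -133 and -170 mm, tops 48 mm above the desk
- locking_disc: Flat round grey steel disc, 230 mm across, faces 34 and 42 mm above the desk, origin as the turntable's; turns either way without stops, stays where left (friction 0.25 N m, about 2.6 N at the peg). One radial slot 18 mm wide runs from the rim in to 80 mm from the axis, along own -x, between two thin red lines. On it: wooden head 150 mm across (top 54 mm) and a clipped yellow board 82 x 124 mm (top 66 mm)
- bar_line (a point): point fixed to the turntable where the bar's centre line crosses the disc's rim: 115 mm from the axis towards the turntable's -x, 42 mm above the desk
- slot_mouth (a point): middle of the slot's open mouth at the disc's rim, on the disc's top face (115 mm from the axis, 42 mm above the desk); turns with the disc. The slot is in line with the bar when this point lies at bar_line
- peg_mid (a point): middle of the upright black finger peg on the disc, opposite the slot: 14 mm in diameter, rising from 42 to 78 mm above the desk, this point 60 mm above the desk, 97 mm from the axis; turns with the disc
- tab_back (a point): centre of the outer face (away from the spindle) of the upright red push tab at the bar's tail: tab 30 mm wide, 8 mm thick, from 34 to 72 mm above the desk; this point 60 mm above the desk, 222 mm from the axis with the bar drawn out, 184 mm with it fully home, when the tab meets the outer bridge guide and stops hard. The bar slides stiffly (2 N) and stays where left
- bar_nose (a point): tip of the bar's round nose, on its top face, 42 mm above the desk: bar 14 mm wide, 8 mm thick, nose radius 7 mm, so that it can draw the slot in from a few mm off. 122 mm from the axis when drawn out (clear of the disc), 84 mm when fully home (38 mm of travel). Unless the slot is in line, the disc's rim blocks it
- ink_bottle: black ink bottle with red cap, 42 mm in diameter, 77 mm tall, loose, beside the bar; origin under its centre
- seal: dark wooden hand seal, 25 mm in diameter, 66 mm tall, loose, on the other side of the bar; origin under its centre
- ink_dish: white ink dish, 84 mm in diameter, 18 mm tall, loose, near the disc; origin under its centre
- brush: bamboo writing brush, 240 mm long, 9 mm thick, lying loose; origin under its middle
- board_stack: pile of three yellow boards, 82 x 124 mm, 30 mm high, loose; origin under its centre
- pad_tin: white tin with a red ink pad, 68 mm in diameter, 14 mm high, loose; origin under its centre
- brown_bottle: dark brown bottle, 62 x 75 mm, 190 mm tall, loose; origin under its centre
- water_bottle: clear bottle with a white cup upturned on it, 75 mm in diameter, 207 mm tall, loose; origin under its centre

How it is judged:
At the end, for the whole second after the job is handed in: The bar is through the slot and within 4 mm of fully home, the slot in line with the bar within 6 mm at the rim, the turntable standing still (x of tab_back in the frame of turntable above -0.188 m and horizontal distance between slot_mouth and bar_line below 0.006 m and linear speed of turntable below 0.01 m/s); the robot touches nothing.
It fails at once if the turntable is lifted or tipped (over 8 mm or 0.08 rad) (height (world z) of turntable above 0.008 m or angle between turntable's own z axis and vertical above 0.08 rad).
It fails at once if the turntable is shoved or twisted bodily on the desk by more than 25 mm (distance of any of turntable, bar_line from where it was at the start of the episode above 0.025 m).
It fails at once if the turntable or a part of it is gripped or strained (over 35 N from the fingers, all contacts added) (contact force between the fingers and turntable above 35 N).
It fails at once if another thing on the desk is moved by more than 20 mm (distance of any of ink_bottle, seal, ink_dish, brush, board_stack, pad_tin, brown_bottle, water_bottle from where it was at the start of the episode above 0.02 m).
It also fails if it takes over 72 s, if anything falls off the work surface, if the arm or the gripper's body presses on something with over 40 N, if the wrist force passes 120 N, or if a joint passes its speed limit or range.

## Working session

There is one attempt and no reset: what is moved stays moved. The work goes in short steps, Python scripts to look and compute and a tool call to move; the robot and the scene stay as the last step left them, time stands still between calls to the robot, and variables do not carry over. Pictures are saved under pics/ and viewed, at most 13 in all, crops included, and the job is handed in when it is done.

Besides the shell and the picture viewer there is one more tool, called in YAML: its name, and indented under it one key for each argument. drive_tool: Moves the arm, as the interface text tells. Its arguments: {"type":"object","properties":{"increments":{"type":"array","items":{"type":"object","properties":{"claw":{"type":"number"},"dx":{"type":"number"},"dy":{"type":"number"},"dz":{"type":"number"},"wx":{"type":"number"},"wy":{"type":"number"},"wz":{"type":"number"}}}},"newtons":{"type":"number"}},"required":["increments"]}

```bash
mkdir -p pics; python3 - <<'E'
from station import *
import cv2,numpy as np
o=get_obs();print({k:np.round(v,3) for k,v in o.items()})
for n in ("top","scene"):
    p,d=read_camera(n);cv2.imwrite(f"pics/{n}0.png",p[:,:,::-1]);np.savez(f"{n}0.npz",p=p,d=d)
    c=calibration(n);print(n,c)
print(calibration("wrist"))
try: print(finger_overhang)
except Exception as e: print(e)
E
```

```text
{'t': np.float64(0.0), 'q': array([-1.426,  0.478,  0.022,  1.556, -0.011,  1.109, -0.083]), 'joint_vel': array([-0.001, -0.001, -0.   , -0.002, -0.   , -0.   , -0.001]), 'joint_torque': array([-1.0000e-03, -5.9645e+01,  1.6080e+00, -2.8119e+01,  1.2000e-02,
        9.0000e-03,  0.0000e+00]), 'eef_pos': array([0.169, 0.653, 0.216]), 'tool_rot': array([-0.   ,  0.126,  0.992, -0.001]), 'contact_force': array([-0.57 ,  0.208,  0.574]), 'torque': array([-0.022, -0.044,  0.044]), 'grasp_force': np.float64(0.0), 'gripper_width': np.float64(0.998)}
top {'intrinsics': array([[609.58438012,   0.        , 315.67361159],
       [  0.        , 609.58438012, 231.91653878],
       [  0.        ,   0.        ,   1.        ]]), 'R': array([[-1.60096908e-03, -9.99852540e-01,  1.70978114e-02],
       [-9.93121853e-01, -4.11994670e-04, -1.17084652e-01],
       [ 1.17074431e-01, -1.71676591e-02, -9.92974747e-01]]), 't': array([-0.01281586,  0.58844081,  1.38172992])}
scene {'intrinsics': array([[543.79561677,   0.        , 312.22531512],
       [  0.        , 543.79561677, 239.63956294],
       [  0.        ,   0.        ,   1.        ]]), 'R': array([[-0.20910289,  0.97785363,  0.008846  ],
       [ 0.70370838,  0.156749  , -0.69298215],
       [-0.67902172, -0.13867957, -0.72090047]]), 't': array([ 0.12883644, -0.34501928,  1.71180691])}
{'intrinsics': array([[426.9276923 ,   0.        , 319.82175594],
       [  0.        , 426.9276923 , 237.61861295],
       [  0.        ,   0.        ,   1.        ]]), 'mount': array([[ 6.08272682e-04, -9.51911443e-01, -3.06372707e-01,
         7.85581592e-02],
       [ 9.99999814e-01,  5.93945500e-04,  1.39989791e-04,
         5.56734773e-04],
       [ 4.87108065e-05, -3.06372735e-01,  9.51911627e-01,
        -1.57212790e-01],
       [ 0.00000000e+00,  0.00000000e+00,  0.00000000e+00,
         1.00000000e+00]])}
0.025
```

View pics/top0.png

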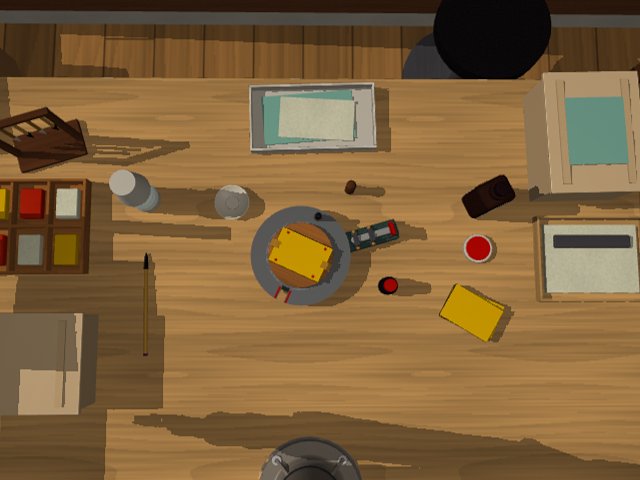

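View pics/scene0.png

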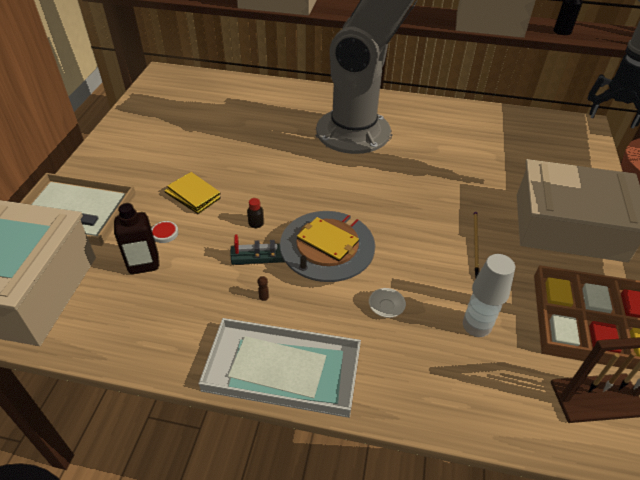

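The top view shows the disc centred near (301,255), the slot with red lines at (283,293), the peg at (319,216), the bar with its red tab at (392,228), the ink bottle at (388,285), the seal at (351,187) and the dish at (232,202). In the scene view the hand is off to the right, clear of the desk things. Next I turn these into positions.

```bash
cat > h.py <<'E'
from station import *
import cv2,numpy as np
from scipy.spatial.transform import Rotation as Ro
def cam(n,o=None):
    c=calibration(n)
    if n!="wrist": R,t=np.array(c["R"]),np.array(c["t"]); return c["intrinsics"],R.T,-R.T@t
    M=c["mount"]; q=np.array(o["tool_rot"]); Rt=Ro.from_quat(q[[1,2,3,0]]).as_matrix()
    return c["intrinsics"],Rt@M[:3,:3],Rt@M[:3,3]+o["eef_pos"]
def ray(C,uv,z):
    K,R,p=C; uv=np.atleast_2d(uv).astype(float)
    d=np.c_[uv,np.ones(len(uv))]@np.linalg.inv(K).T@R.T
    return p+d*((z-p[2])/d[:,2])[:,None]
def proj(C,X):
    K,R,p=C; c=(np.atleast_2d(X)-p)@R@K.T; return c[:,:2]/c[:,2:]
def blobs(m,amin):
    n,l,s,c=cv2.connectedComponentsWithStats(m.astype(np.uint8))
    return [(s[i,4],c[i].round(1),l==i) for i in range(1,n) if s[i,4]>=amin]
E
python3 - <<'E'
from h import *
p=np.load("top0.npz")["p"];C=cam("top")
hsv=cv2.cvtColor(p,cv2.COLOR_RGB2HSV);H,S,V=[hsv[...,i].astype(int) for i in range(3)]
sub=np.zeros(H.shape,bool);sub[180:320,210:430]=1
grey=sub&(S<45)&(V>60)&(V<170)
b=max(blobs(grey,200),key=lambda b:b[0]);print("grey",b[:2])
cnt=max(cv2.findContours(b[2].astype(np.uint8),0,1)[0],key=cv2.contourArea)
(u,v),ax,a=cv2.fitEllipse(cv2.convexHull(cnt));print("ell",u,v,ax)
c=ray(C,(u,v),.042)[0];print("centre",c, "diam", np.array(ax)/609.6*(C[2][2]-.042))
def pol(x): 
    d=x-c;return np.round(x,4),round(np.hypot(d[0],d[1]),4),round(np.degrees(np.arctan2(d[1],d[0])),1)
red=sub&((H<8)|(H>172))&(S>150)&(V>90)
for n,q,_ in blobs(red,5): print("red",n,q,"z42",pol(ray(C,q,.042)[0]),"z72",pol(ray(C,q,.072)[0]))
dark=sub&(V<50)
for n,q,_ in blobs(dark,15): print("dark",n,q,"z78",pol(ray(C,q,.078)[0]),"z42",pol(ray(C,q,.042)[0]))
for n,q in dict(seal=(351,187),dish=(232,202)).items(): print(n,pol(ray(C,q,.05)[0]))
E
```

```text
grey (np.int32(3594), array([297.7, 254.6]))
ell 300.3436279296875 255.28070068359375 (98.38967895507812, 99.278564453125)
centre [0.53344366 0.02231174 0.042     ] diam [0.22582165 0.2278618 ]
red 69 [391.4 227.9] z42 (array([ 0.597 , -0.1886,  0.042 ]), np.float64(0.2203), np.float64(-73.2)) z72 (array([ 0.5933, -0.1843,  0.072 ]), np.float64(0.2151), np.float64(-73.9))
red 133 [389.9 284.6] z42 (array([ 0.466 , -0.1831,  0.042 ]), np.float64(0.2162), np.float64(-108.2)) z72 (array([ 0.4651, -0.1789,  0.072 ]), np.float64(0.2125), np.float64(-108.8))
red 26 [277.1 291.5] z42 (array([0.4506, 0.0752, 0.042 ]), np.float64(0.0983), np.float64(147.4)) z72 (array([0.45  , 0.0739, 0.072 ]), np.float64(0.0981), np.float64(148.3))
red 23 [287.4 296.3] z42 (array([0.4397, 0.0517, 0.042 ]), np.float64(0.0983), np.float64(162.6)) z72 (array([0.4393, 0.0508, 0.072 ]), np.float64(0.0984), np.float64(163.1))
dark 44 [351.3 189. ] z78 (array([ 0.6816, -0.0936,  0.078 ]), np.float64(0.1881), np.float64(-38.0)) z42 (array([ 0.6884, -0.0963,  0.042 ]), np.float64(0.1952), np.float64(-37.4))
dark 50 [
[... 531 characters left out ...]
.6))
dark 16 [357.9 232.2] z78 (array([ 0.5827, -0.1076,  0.078 ]), np.float64(0.139), np.float64(-69.2)) z42 (array([ 0.587 , -0.1108,  0.042 ]), np.float64(0.1434), np.float64(-68.1))
dark 109 [384.6 286.2] z78 (array([ 0.4613, -0.1662,  0.078 ]), np.float64(0.2018), np.float64(-110.9)) z42 (array([ 0.4624, -0.1708,  0.042 ]), np.float64(0.2058), np.float64(-110.2))
dark 24 [285.  288.4] z78 (array([0.4567, 0.0561, 0.078 ]), np.float64(0.0838), np.float64(156.3)) z42 (array([0.4576, 0.0573, 0.042 ]), np.float64(0.0835), np.float64(155.3))
seal (array([ 0.6916, -0.0951,  0.05  ]), np.float64(0.197), np.float64(-36.6))
dish (array([0.656, 0.18 , 0.05 ]), np.float64(0.1997), np.float64(52.1))
```

drive_tool:
  increments:
    - {"dz": -0.04, "claw": 0.034}
    - {"dz": -0.04}
    - {"dx": -0.0336, "dy": -0.0299}
    - {"dx": -0.0336, "dy": -0.0299}
    - {"dx": -0.0336, "dy": -0.0299}
    - {"dx": -0.0336, "dy": -0.0299}
    - {"dx": -0.0336, "dy": -0.0299}
    - {"dx": -0.0336, "dy": -0.0299}
    - {"dx": -0.0336, "dy": -0.0299}
    - {"dx": -0.0336, "dy": -0.0299}
    - {"dx": -0.0336, "dy": -0.0299}
    - {"dx": -0.0336, "dy": -0.0299}
    - {"dx": -0.0336, "dy": -0.0299}
    - {"dx": -0.0336, "dy": -0.0299}
    - {"dx": -0.0336, "dy": -0.0299}
    - {"dx": -0.0336, "dy": -0.0299}
    - {"dx": -0.0336, "dy": -0.0299}
    - {"dx": -0.0336, "dy": -0.0299}
    - {"dx": -0.0336, "dy": -0.0299}
    - {"dx": -0.0336, "dy": -0.0299}

```text
schema error: expected keys claw, dx, dy, dz, wx, wy, wz
```

drive_tool:
  increments:
    - {"wz": 9.5}
    - {"wz": 9.5}
    - {"wz": 9.5}
    - {"wz": 9.5}
    - {"wz": 9.5}
    - {"wz": 9.5}
    - {"wz": 9.5}
    - {"wz": 9.5}
    - {"wz": 9.5}
    - {"wz": 9.5}
    - {"wz": 9.5}
    - {"wz": 9.5}
    - {"wz": 9.5}
    - {"wz": 9.5}
    - {"wz": 9.5}
    - {"wz": 9.5}
    - {"wz": 9.5}
    - {"wz": 9.5}
    - {"wz": 9.5}
    - {"wz": 9.5}

```text
schema error: expected keys claw, dx, dy, dz, wx, wy, wz
```

```bash
python3 - <<'E'
from h import *
o=get_obs();print(o["t"],np.round(o["q"],2),np.round(o["eef_pos"],4),np.round(o["tool_rot"],4),o["gripper_width"])
p,d=read_camera("wrist");cv2.imwrite("pics/w1.png",p[:,:,::-1]);np.savez("w1.npz",p=p,d=d,e=o["eef_pos"],r=o["tool_rot"])
E
```

```text
0.1 [-1.43  0.48  0.02  1.56 -0.01  1.11 -0.08] [0.1687 0.653  0.216 ] [-1.00e-04  1.26e-01  9.92e-01 -8.00e-04] 0.9984079126025442
```

View pics/w1.png

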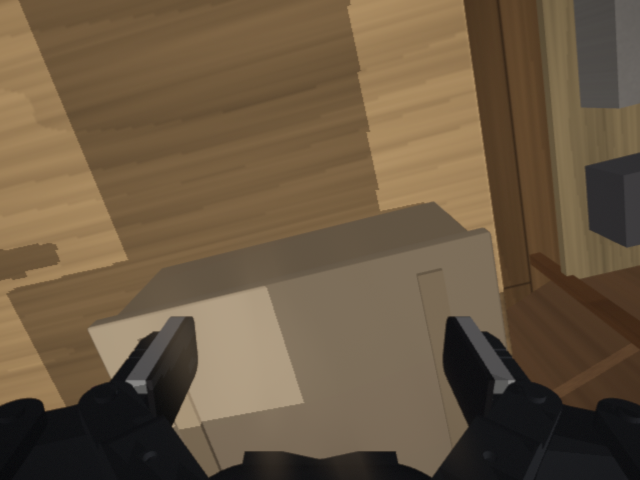

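The arm has not moved because every row needs all seven keys; the picture shows the open fingers (165,350 and 480,350) above the box at the start. I'll send the moves again with all keys.

drive_tool:
  increments:
    - {"dx": 0, "dy": 0, "dz": -0.04, "wx": 0, "wy": 0, "wz": 0, "claw": 0.034}
    - {"dx": 0, "dy": 0, "dz": -0.04, "wx": 0, "wy": 0, "wz": 0, "claw": 0.034}
    - {"dx": -0.0336, "dy": -0.0299, "dz": 0, "wx": 0, "wy": 0, "wz": 0, "claw": 0.034}
    - {"dx": -0.0336, "dy": -0.0299, "dz": 0, "wx": 0, "wy": 0, "wz": 0, "claw": 0.034}
    - {"dx": -0.0336, "dy": -0.0299, "dz": 0, "wx": 0, "wy": 0, "wz": 0, "claw": 0.034}
    - {"dx": -0.0336, "dy": -0.0299, "dz": 0, "wx": 0, "wy": 0, "wz": 0, "claw": 0.034}
    - {"dx": -0.0336, "dy": -0.0299, "dz": 0, "wx": 0, "wy": 0, "wz": 0, "claw": 0.034}
    - {"dx": -0.0336, "dy": -0.0299, "dz": 0, "wx": 0, "wy": 0, "wz": 0, "claw": 0.034}
    - {"dx": -0.0336, "dy": -0.0299, "dz": 0, "wx": 0, "wy": 0, "wz": 0, "claw": 0.034}
    - {"dx": -0.0336, "dy": -0.0299, "dz": 0, "wx": 0, "wy": 0, "wz": 0, "claw": 0.034}
    - {"dx": -0.0336, "dy": -0.0299, "dz": 0, "wx": 0, "wy": 0, "wz": 0, "claw": 0.034}
    - {"dx": -0.0336, "dy": -0.0299, "dz": 0, "wx": 0, "wy": 0, "wz": 0, "claw": 0.034}
    - {"dx": -0.0336, "dy": -0.0299, "dz": 0, "wx": 0, "wy": 0, "wz": 0, "claw": 0.034}
    - {"dx": -0.0336, "dy": -0.0299, "dz": 0, "wx": 0, "wy": 0, "wz": 0, "claw": 0.034}
    - {"dx": -0.0336, "dy": -0.0299, "dz": 0, "wx": 0, "wy": 0, "wz": 0, "claw": 0.034}
    - {"dx": -0.0336, "dy": -0.0299, "dz": 0, "wx": 0, "wy": 0, "wz": 0, "claw": 0.034}
    - {"dx": -0.0336, "dy": -0.0299, "dz": 0, "wx": 0, "wy": 0, "wz": 0, "claw": 0.034}
    - {"dx": -0.0336, "dy": -0.0299, "dz": 0, "wx": 0, "wy": 0, "wz": 0, "claw": 0.034}
    - {"dx": -0.0336, "dy": -0.0299, "dz": 0, "wx": 0, "wy": 0, "wz": 0, "claw": 0.034}
    - {"dx": -0.0336, "dy": -0.0299, "dz": 0, "wx": 0, "wy": 0, "wz": 0, "claw": 0.034}

```text
t: 2.65
eef_pos: [0.6203, -0.0199, 0.2966]
tool_rot: [-0.0, 0.126, 0.992, 0.0]
contact_force: [-0.4, -0.2, 0.7]
gripper_width: 0.4
grasp_force: 0.0
```

drive_tool:
  increments:
    - {"dx": 0, "dy": 0, "dz": 0, "wx": 0, "wy": 0, "wz": 9.5, "claw": 0.034}
    - {"dx": 0, "dy": 0, "dz": 0, "wx": 0, "wy": 0, "wz": 9.5, "claw": 0.034}
    - {"dx": 0, "dy": 0, "dz": 0, "wx": 0, "wy": 0, "wz": 9.5, "claw": 0.034}
    - {"dx": 0, "dy": 0, "dz": 0, "wx": 0, "wy": 0, "wz": 9.5, "claw": 0.034}
    - {"dx": 0, "dy": 0, "dz": 0, "wx": 0, "wy": 0, "wz": 9.5, "claw": 0.034}
    - {"dx": 0, "dy": 0, "dz": 0, "wx": 0, "wy": 0, "wz": 9.5, "claw": 0.034}
    - {"dx": 0, "dy": 0, "dz": 0, "wx": 0, "wy": 0, "wz": 9.5, "claw": 0.034}
    - {"dx": 0, "dy": 0, "dz": 0, "wx": 0, "wy": 0, "wz": 9.5, "claw": 0.034}
    - {"dx": 0, "dy": 0, "dz": 0, "wx": 0, "wy": 0, "wz": 9.5, "claw": 0.034}
    - {"dx": 0, "dy": 0, "dz": 0, "wx": 0, "wy": 0, "wz": 9.5, "claw": 0.034}
    - {"dx": 0, "dy": 0, "dz": 0, "wx": 0, "wy": 0, "wz": 9.5, "claw": 0.034}
    - {"dx": 0, "dy": 0, "dz": 0, "wx": 0, "wy": 0, "wz": 9.5, "claw": 0.034}
    - {"dx": 0, "dy": 0, "dz": 0, "wx": 0, "wy": 0, "wz": 9.5, "claw": 0.034}
    - {"dx": 0, "dy": 0, "dz": 0, "wx": 0, "wy": 0, "wz": 9.5, "claw": 0.034}
    - {"dx": 0, "dy": 0, "dz": 0, "wx": 0, "wy": 0, "wz": 9.5, "claw": 0.034}
    - {"dx": 0, "dy": 0, "dz": 0, "wx": 0, "wy": 0, "wz": 9.5, "claw": 0.034}
    - {"dx": 0, "dy": 0, "dz": 0, "wx": 0, "wy": 0, "wz": 9.5, "claw": 0.034}
    - {"dx": 0, "dy": 0, "dz": 0, "wx": 0, "wy": 0, "wz": 9.5, "claw": 0.034}
    - {"dx": 0, "dy": 0, "dz": 0, "wx": 0, "wy": 0, "wz": 9.5, "claw": 0.034}
    - {"dx": 0, "dy": 0, "dz": 0, "wx": 0, "wy": 0, "wz": 9.5, "claw": 0.034}

```text
t: 5.15
eef_pos: [0.6196, -0.0185, 0.2966]
tool_rot: [-0.0, 0.977, -0.215, -0.0]
contact_force: [0.5, -0.2, 0.4]
gripper_width: 0.398
grasp_force: 0.0
```

```bash
python3 - <<'E'
from h import *
o=get_obs();print(o["t"],np.round(o["q"],2),np.round(o["eef_pos"],4),np.round(o["tool_rot"],4),o["gripper_width"])
p,d=read_camera("wrist");cv2.imwrite("pics/w2.png",p[:,:,::-1]);np.savez("w2.npz",p=p,d=d,e=o["eef_pos"],r=o["tool_rot"])
C=cam("wrist",o)
c=np.array([.5334,.0223,.042])
def P(r,a,z): return [c[0]+r*np.cos(np.radians(a)),c[1]+r*np.sin(np.radians(a)),z]
for n,x in dict(c=c,peg=P(.097,-25,.078),slot=P(.115,155,.042),tab=P(.222,-73.7,.06)).items(): print(n,proj(C,x))
E
```

```text
5.15 [-0.88  0.61  1.26  1.65 -0.59  1.33 -1.52] [ 0.6196 -0.0185  0.2966] [-1.000e-04  9.767e-01 -2.145e-01 -3.000e-04] 0.39791582911140294
c [[319.34534634 275.27033879]]
peg [[319.75177298 190.47376414]]
slot [[318.91872428 369.84473201]]
tab [[505.74442673 132.91073298]]
```

View pics/w2.png

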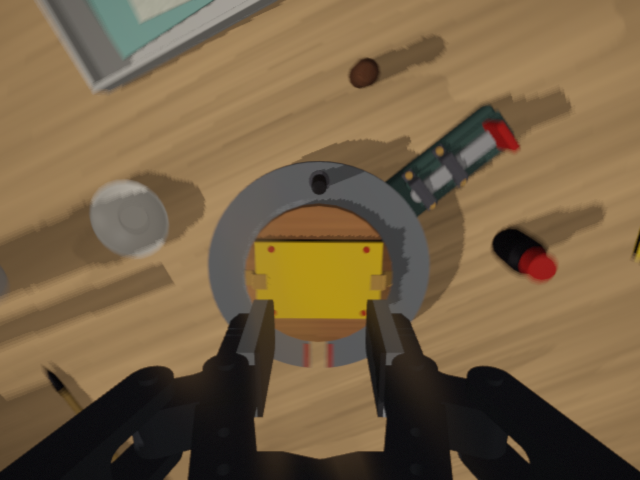

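The wrist view shows the disc spanning (209–429, 161–368), the peg at (319,183), the slot at (318,355), the red tab at (502,136), the seal at (364,73) and the ink bottle at (520,255). I'll measure from this.

```bash
cat > meas.py <<'E'
from h import *
from scipy.optimize import least_squares
def hsvs(p):
    h=cv2.cvtColor(p,cv2.COLOR_RGB2HSV); return [h[...,i].astype(int) for i in range(3)]
def ang(v): return np.degrees(np.arctan2(v[1],v[0]))
def disc(p,C,c0):
    # rim edge: strongest saturation step along radial lines through the predicted centre
    H,S,V=hsvs(p);S=cv2.GaussianBlur(S.astype(np.float32),(3,3),0);pts=[]
    for a in np.radians(np.arange(0,360,3)):
        r=np.arange(.098,.132,.0005);X=np.c_[c0[0]+r*np.cos(a),c0[1]+r*np.sin(a),0*r+.042]
        uv=proj(C,X).astype(np.float32)
        if uv.min()<2 or uv[:,0].max()>637 or uv[:,1].max()>477: continue
        s=cv2.remap(S,uv[:,0].copy(),uv[:,1].copy(),1).ravel();g=s[4:]-s[:-4];i=g.argmax()
        if g[i]>25: pts.append(X[i+2,:2])
    pts=np.array(pts)
    f=least_squares(lambda q:np.hypot(*(pts-q[:2]).T)-q[2],[*c0[:2],.115],loss="soft_l1",f_scale=.001)
    return f.x,len(pts)
E
python3 - <<'E'
from meas import *
w=np.load("w2.npz");p=w["p"];C=cam("wrist",dict(eef_pos=w["e"],tool_rot=w["r"]))
f,n=disc(p,C,[.5334,.0223]);print("disc",f.round(4),n);c=f[:2]
def pol(x): d=x[:2]-c;return np.round(x,4),round(float(np.hypot(*d)),4),round(float(ang(d)),1)
H,S,V=hsvs(p)
red=((H<8)|(H>172))&(S>130)&(V>70);red[:, :]&=True
for n,q,_ in blobs(red,15):
  print("red",n,q,[pol(ray(C,q,z)[0]) for z in (.042,.060,.072)])
dk=np.zeros(V.shape,bool);dk[160:205,300:340]=V[160:205,300:340]<45
for n,q,m in blobs(dk,15):
  r=np.where(m)[0];print("peg",n,q,r.min(),r.max(),[pol(ray(C,q,z)[0]) for z in (.06,.078)])
E
```

```text
disc [0.5365 0.0215 0.1148] 96
red 630 [501.4 134.9] [(array([ 0.5913, -0.1929,  0.042 ]), 0.2213, -75.7), (array([ 0.5957, -0.1867,  0.06  ]), 0.2165, -74.1), (array([ 0.5986, -0.1826,  0.072 ]), 0.2133, -73.1)]
red 843 [537.3 265.8] [(array([ 0.4486, -0.187 ,  0.042 ]), 0.2263, -112.8), (array([ 0.4592, -0.181 ,  0.06  ]), 0.2168, -110.9), (array([ 0.4663, -0.1771,  0.072 ]), 0.2106, -109.5)]
red 68 [306.  354.8] [(array([0.4529, 0.0758, 0.042 ]), 0.0997, 147.0), (array([0.4633, 0.0702, 0.06  ]), 0.0879, 146.4), (array([0.4702, 0.0665, 0.072 ]), 0.0801, 145.8)]
red 77 [329.3 354.3] [(array([0.4426, 0.052 , 0.042 ]), 0.0987, 162.0), (array([0.4535, 0.0475, 0.06  ]), 0.087, 162.6), (array([0.4607, 0.0445, 0.072 ]), 0.0792, 163.1)]
peg 280 [319.7 182.9] 172 193 [(array([ 0.6245, -0.0201,  0.06  ]), 0.0974, -25.3), (array([ 0.6275, -0.0215,  0.078 ]), 0.1007, -25.3)]
```

drive_tool:
  increments:
    - {"dx": 0.005, "dy": 0, "dz": 0.04, "wx": 0, "wy": 0, "wz": 0, "claw": 0.034}
    - {"dx": 0, "dy": 0, "dz": 0.045, "wx": 0, "wy": 0, "wz": 0, "claw": 0.034}
    - {"dx": 0, "dy": 0, "dz": 0.045, "wx": 0, "wy": 0, "wz": 0, "claw": 0.034}
    - {"dx": 0, "dy": 0, "dz": 0.04, "wx": 0, "wy": 0, "wz": 0, "claw": 0.034}
    - {"dx": 0, "dy": 0, "dz": 0.03, "wx": 0, "wy": 0, "wz": 0, "claw": 0.034}
    - {"dx": 0, "dy": 0, "dz": 0.02, "wx": 0, "wy": 0, "wz": 0, "claw": 0.034}
    - {"dx": 0, "dy": 0, "dz": 0.003, "wx": 0, "wy": 0, "wz": 0, "claw": 0.034}
    - {"dx": 0, "dy": 0, "dz": 0, "wx": 0, "wy": 0, "wz": 0, "claw": 0.034}

```text
t: 6.2
eef_pos: [0.6249, -0.0211, 0.0747]
tool_rot: [-0.0, 0.977, -0.212, 0.001]
contact_force: [0.1, -0.7, 0.9]
gripper_width: 0.398
grasp_force: 0.0
```

```bash
python3 - <<'E'
from h import *
o=get_obs();print(o["t"],np.round(o["q"],2),np.round(o["eef_pos"],4),np.round(o["contact_force"],1))
p,d=read_camera("wrist");cv2.imwrite("pics/w3.png",p[:,:,::-1])
E
```

```text
6.2 [-0.73  0.81  1.01  1.84 -0.83  0.98 -1.35] [ 0.6249 -0.0211  0.0747] [ 0.1 -0.7  0.9]
```

View pics/w3.png

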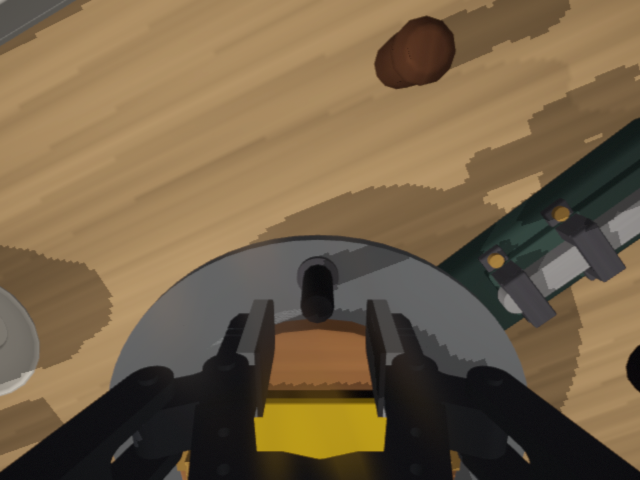

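The peg's top (318,310) lies midway between the fingers in columns; I'll check the fingertip geometry in depth before pushing.

```bash
python3 - <<'E'
from h import *
c=calibration("wrist");K,M=c["intrinsics"],c["mount"]
p,d=read_camera("wrist")
for u,v in [(268,304),(268,320),(262,340),(255,304),(256,380),(245,330),(372,304),(380,304),(384,380),(395,330),(318,310),(318,285)]:
    z=d[v,u];x=np.linalg.inv(K)@[u,v,1]*z
    print(u,v,z.round(4),(M[:3,:3]@x+M[:3,3]).round(4))
E
```

```text
268 304 0.1487 [ 0.0106 -0.0185 -0.0226]
268 320 0.1406 [ 0.0092 -0.0175 -0.0316]
262 340 0.1266 [ 0.0105 -0.0176 -0.0459]
255 304 0.1487 [ 0.0106 -0.0231 -0.0226]
256 380 0.122 [ 0.002  -0.0187 -0.0534]
245 330 0.1318 [ 0.0106 -0.0236 -0.0404]
372 304 0.1485 [ 0.0107  0.0177 -0.0228]
380 304 0.1481 [ 0.0109  0.0204 -0.0232]
384 380 0.1223 [ 0.0018  0.0179 -0.0532]
395 330 0.1316 [ 0.0108  0.0227 -0.0406]
318 310 0.1718 [-0.0021 -0.0012 -0.0025]
318 285 0.1779 [ 0.0049 -0.0012  0.0062]
```

drive_tool:
  increments:
    - {"dx": -0.0004, "dy": -0.0085, "dz": 0, "wx": 0, "wy": 0, "wz": -5, "claw": 0.034}
    - {"dx": -0.0004, "dy": -0.0085, "dz": 0, "wx": 0, "wy": 0, "wz": -5, "claw": 0.034}
    - {"dx": -0.0004, "dy": -0.0085, "dz": 0, "wx": 0, "wy": 0, "wz": -5, "claw": 0.034}

```text
t: 6.68
eef_pos: [0.6325, 0.0037, 0.075]
tool_rot: [-0.0, 0.997, -0.081, 0.001]
contact_force: [0.1, -0.2, -0.5]
gripper_width: 0.397
grasp_force: 0.0
```

```bash
python3 - <<'E'
from h import *
o=get_obs();print(o["t"],np.round(o["eef_pos"],4),np.round(o["contact_force"],1))
p,d=read_camera("wrist");s,_=read_camera("scene")
s=cv2.resize(s[160:310,200:400],(800,600))
cv2.imwrite("pics/w4.png",np.hstack([cv2.resize(p,(400,300)),cv2.resize(s,(400,300))])[:,:,::-1])
E
```

```text
6.675 [0.6325 0.0037 0.075 ] [ 0.1 -0.2 -0.5]
```

View pics/w4.png

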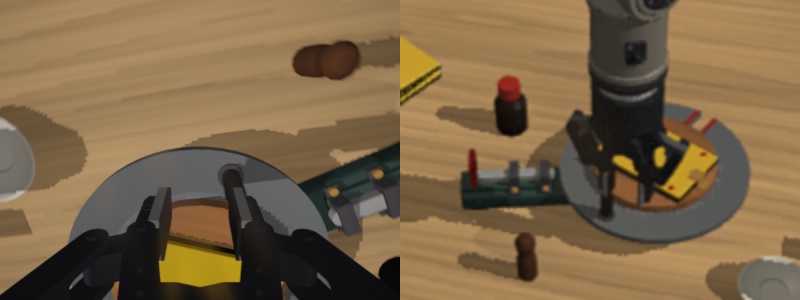

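The wrist half shows the peg (232,170 of the small picture) now behind the right finger and no force was felt; the scene half shows the fingertips beside or above the peg. I need to know whether the disc moved, and the true tip height.

```bash
python3 - <<'E'
from h import *
o=get_obs();C=cam("wrist",o);c=np.array([.5365,.0215])
for uv,z in [((371,272),.042),((376,312),.078)]:
    x=ray(C,uv,z)[0];dd=x[:2]-c;print(x.round(4),np.hypot(*dd).round(4),np.degrees(np.arctan2(dd[1],dd[0])).round(1))
p,d=read_camera("wrist");c_=calibration("wrist");K,M=c_["intrinsics"],c_["mount"]
# depth down each finger's front edge
for u in (260,266,374,380):
    v=np.arange(285,330,4);z=d[v,u]
    X=(np.c_[u+0*v,v,1+0*v]@np.linalg.inv(K).T*z[:,None])@M[:3,:3].T+M[:3,3]
    print(u,[(int(a),*b.round(3)) for a,b in zip(v,X)])
E
```

```text
[ 0.6287 -0.019   0.042 ] 0.1007 -23.7
[ 0.6265 -0.0166  0.078 ] 0.0978 -23.0
260 [(285, np.float64(-0.007), np.float64(-0.029), np.float64(0.032)), (289, np.float64(-0.009), np.float64(-0.03), np.float64(0.033)), (293, np.float64(-0.011), np.float64(-0.03), np.float64(0.033)), (297, np.float64(-0.013), np.float64(-0.03), np.float64(0.033)), (301, np.float64(0.011), np.float64(-0.022), np.float64(-0.02)), (305, np.float64(0.011), np.float64(-0.021), np.float64(-0.023)), (309, np.float64(0.011), np.float64(-0.021), np.float64(-0.027)), (313, np.float64(0.011), np.float64(-0.02), np.float64(-0.03)), (317, np.float64(0.011), np.float64(-0.02), np.float64(-0.033)), (321, np.float64(0.011), np.float64(-0.02), np.float64(-0.036)), (325, np.float64(0.011), np.float64(-0.019), np.float64(-0.037)), (329, np.float64(0.011), np.float64(-0.019), np.float64(-0.04))]
266 [(285, np.float64(-0.007), np.float64(-0.027), np.float64(0.033)), (289, np.float64(-0.009), np.float64(-0.027), np.float64(0.033)), (293, np.float64(-0.011), np.float64(-0.027), np.float64(0.033)), (297, np.float64(-0.013), np.fl
[... 1413 characters left out ...]
 np.float64(0.002), np.float64(0.025), np.float64(0.009)), (293, np.float64(0.003), np.float64(0.024), np.float64(0.004)), (297, np.float64(0.002), np.float64(0.024), np.float64(0.001)), (301, np.float64(0.011), np.float64(0.021), np.float64(-0.02)), (305, np.float64(0.011), np.float64(0.02), np.float64(-0.025)), (309, np.float64(0.011), np.float64(0.02), np.float64(-0.026)), (313, np.float64(0.011), np.float64(0.02), np.float64(-0.029)), (317, np.float64(0.011), np.float64(0.019), np.float64(-0.032)), (321, np.float64(0.01), np.float64(0.019), np.float64(-0.034)), (325, np.float64(0.011), np.float64(0.018), np.float64(-0.038)), (329, np.float64(0.011), np.float64(0.018), np.float64(-0.04))]
```

The disc has not moved and the real fingertips sit about 19 mm behind the TCP (world z about 0.094, above the peg). I'll go back, then lower further between checks.

drive_tool:
  increments:
    - {"dx": -0.0004, "dy": 0.0085, "dz": 0, "wx": 0, "wy": 0, "wz": 5, "claw": 0.034}
    - {"dx": -0.0004, "dy": 0.0085, "dz": 0, "wx": 0, "wy": 0, "wz": 5, "claw": 0.034}
    - {"dx": -0.0004, "dy": 0.0085, "dz": 0, "wx": 0, "wy": 0, "wz": 5, "claw": 0.034}
    - {"dx": 0, "dy": 0, "dz": 0.01, "wx": 0, "wy": 0, "wz": 0, "claw": 0.034}
    - {"dx": 0, "dy": 0, "dz": 0.01, "wx": 0, "wy": 0, "wz": 0, "claw": 0.034}
    - {"dx": 0, "dy": 0, "dz": 0.005, "wx": 0, "wy": 0, "wz": 0, "claw": 0.034}
    - {"dx": 0, "dy": 0, "dz": 0, "wx": 0, "wy": 0, "wz": 0, "claw": 0.034}

```text
t: 7.7
eef_pos: [0.6239, -0.0205, 0.0483]
tool_rot: [0.0, 0.977, -0.212, -0.0]
contact_force: [-0.1, -0.4, -0.4]
gripper_width: 0.401
grasp_force: 0.0
```

```bash
python3 - <<'E'
from h import *
o=get_obs();print(o["t"],np.round(o["q"],2),np.round(o["eef_pos"],4),np.round(o["contact_force"],1))
p,d=read_camera("wrist");cv2.imwrite("pics/w5.png",p[160:,140:500,::-1])
E
```

```text
7.7 [-0.71  0.84  0.98  1.85 -0.87  0.94 -1.33] [ 0.6239 -0.0205  0.0483] [-0.1 -0.4 -0.4]
```

View pics/w5.png

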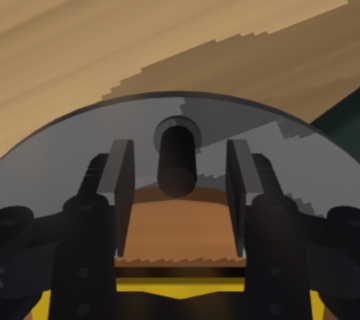

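The peg (cropped 178,160) stands between the fingers, with no force. Lower 12 mm more, then begin the arc with a slow start.

drive_tool:
  increments:
    - {"dx": 0, "dy": 0, "dz": 0.006, "wx": 0, "wy": 0, "wz": 0, "claw": 0.034}
    - {"dx": 0, "dy": 0, "dz": 0.006, "wx": 0, "wy": 0, "wz": 0, "claw": 0.034}
    - {"dx": 0, "dy": 0, "dz": 0, "wx": 0, "wy": 0, "wz": 0, "claw": 0.034}

```text
t: 8.12
eef_pos: [0.6238, -0.0207, 0.0363]
tool_rot: [0.0, 0.977, -0.212, -0.0]
contact_force: [0.1, 0.2, -0.7]
gripper_width: 0.396
grasp_force: 0.0
```

drive_tool:
  increments:
    - {"dx": -0.0001, "dy": -0.005, "dz": 0, "wx": 0, "wy": 0, "wz": -3, "claw": 0.034}
    - {"dx": -0.0001, "dy": -0.005, "dz": 0, "wx": 0, "wy": 0, "wz": -3, "claw": 0.034}
    - {"dx": -0.0001, "dy": -0.005, "dz": 0, "wx": 0, "wy": 0, "wz": -3, "claw": 0.034}
    - {"dx": -0.0001, "dy": -0.005, "dz": 0, "wx": 0, "wy": 0, "wz": -3, "claw": 0.034}
    - {"dx": -0.0001, "dy": -0.005, "dz": 0, "wx": 0, "wy": 0, "wz": -3, "claw": 0.034}
    - {"dx": -0.0001, "dy": -0.005, "dz": 0, "wx": 0, "wy": 0, "wz": -3, "claw": 0.034}
    - {"dx": -0.0001, "dy": -0.005, "dz": 0, "wx": 0, "wy": 0, "wz": -3, "claw": 0.034}

```text
t: 9.0
eef_pos: [0.6331, 0.013, 0.037]
tool_rot: [0.0, 1.0, -0.029, 0.0]
contact_force: [-0.4, -2.9, 0.2]
gripper_width: 0.398
grasp_force: 1.4
```

```bash
cat > st.py <<'E'
from h import *
o=get_obs();c=np.array([.5365,.0215]);d=o["eef_pos"][:2]-c;q=o["tool_rot"]
print("t",o["t"],"q",np.round(o["q"],2),"pos",np.round(o["eef_pos"],4),"F",np.round(o["contact_force"],1))
print("tcp r",np.hypot(*d).round(4),"ang",np.degrees(np.arctan2(d[1],d[0])).round(1),"yaw",np.degrees(2*np.arctan2(q[2],q[1])).round(1))
E
python3 - <<'E'
exec(open("st.py").read())
p,d=read_camera("wrist");cv2.imwrite("pics/w6.png",p[160:,140:500,::-1])
E
```

```text
t 9.0 q [-0.71  0.82  0.88  1.83 -0.81  0.89 -1.07] pos [0.6331 0.013  0.037 ] F [-0.4 -2.9  0.2]
tcp r 0.097 ang -5.0 yaw -3.3
```

View pics/w6.png

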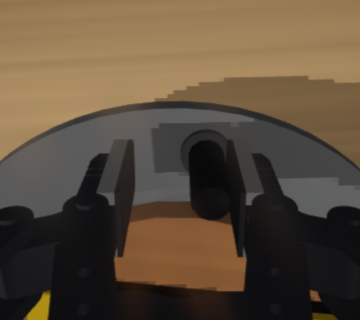

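The peg (cropped 208,180) now rests on the right finger and the push is 2.9 N, as expected. Continue round.

drive_tool:
  increments:
    - {"dx": -0.0001, "dy": -0.005, "dz": 0, "wx": 0, "wy": 0, "wz": -3, "claw": 0.034}
    - {"dx": -0.0001, "dy": -0.005, "dz": 0, "wx": 0, "wy": 0, "wz": -3, "claw": 0.034}
    - {"dx": -0.0001, "dy": -0.005, "dz": 0, "wx": 0, "wy": 0, "wz": -3, "claw": 0.034}
    - {"dx": -0.0001, "dy": -0.005, "dz": 0, "wx": 0, "wy": 0, "wz": -3, "claw": 0.034}
    - {"dx": -0.0001, "dy": -0.005, "dz": 0, "wx": 0, "wy": 0, "wz": -3, "claw": 0.034}
    - {"dx": -0.0001, "dy": -0.005, "dz": 0, "wx": 0, "wy": 0, "wz": -3, "claw": 0.034}
    - {"dx": -0.0001, "dy": -0.005, "dz": 0, "wx": 0, "wy": 0, "wz": -3, "claw": 0.034}
    - {"dx": -0.0001, "dy": -0.005, "dz": 0, "wx": 0, "wy": 0, "wz": -3, "claw": 0.034}
    - {"dx": -0.0001, "dy": -0.005, "dz": 0, "wx": 0, "wy": 0, "wz": -3, "claw": 0.034}
    - {"dx": -0.0001, "dy": -0.005, "dz": 0, "wx": 0, "wy": 0, "wz": -3, "claw": 0.034}
    - {"dx": -0.0001, "dy": -0.005, "dz": 0, "wx": 0, "wy": 0, "wz": -3, "claw": 0.034}
    - {"dx": -0.0001, "dy": -0.005, "dz": 0, "wx": 0, "wy": 0, "wz": -3, "claw": 0.034}
    - {"dx": -0.0001, "dy": -0.005, "dz": 0, "wx": 0, "wy": 0, "wz": -3, "claw": 0.034}
    - {"dx": -0.0001, "dy": -0.005, "dz": 0, "wx": 0, "wy": 0, "wz": -3, "claw": 0.034}
    - {"dx": -0.0001, "dy": -0.005, "dz": 0, "wx": 0, "wy": 0, "wz": -3, "claw": 0.034}
    - {"dx": -0.0001, "dy": -0.005, "dz": 0, "wx": 0, "wy": 0, "wz": -3, "claw": 0.034}
    - {"dx": -0.0001, "dy": -0.005, "dz": 0, "wx": 0, "wy": 0, "wz": -3, "claw": 0.034}
    - {"dx": -0.0001, "dy": -0.005, "dz": 0, "wx": 0, "wy": 0, "wz": -3, "claw": 0.034}
    - {"dx": -0.0001, "dy": -0.005, "dz": 0, "wx": 0, "wy": 0, "wz": -3, "claw": 0.034}
    - {"dx": -0.0001, "dy": -0.005, "dz": 0, "wx": 0, "wy": 0, "wz": -3, "claw": 0.034}

```text
t: 11.55
eef_pos: [0.5904, 0.099, 0.0369]
tool_rot: [-0.0, 0.88, 0.475, 0.0]
contact_force: [4.7, 0.6, 0.5]
gripper_width: 0.4
grasp_force: 1.6
```

```bash
python3 st.py
```

```text
t 11.55 q [-0.73  0.67  0.64  1.91 -0.57  0.75 -0.35] pos [0.5904 0.099  0.0369] F [4.7 0.6 0.5]
tcp r 0.0944 ang 55.2 yaw 56.7
```

drive_tool:
  increments:
    - {"dx": 0, "dy": -0.005, "dz": 0, "wx": 0, "wy": 0, "wz": -3, "claw": 0.034}
    - {"dx": 0, "dy": -0.005, "dz": 0, "wx": 0, "wy": 0, "wz": -3, "claw": 0.034}
    - {"dx": 0, "dy": -0.005, "dz": 0, "wx": 0, "wy": 0, "wz": -3, "claw": 0.034}
    - {"dx": 0, "dy": -0.005, "dz": 0, "wx": 0, "wy": 0, "wz": -3, "claw": 0.034}
    - {"dx": 0, "dy": -0.005, "dz": 0, "wx": 0, "wy": 0, "wz": -3, "claw": 0.034}
    - {"dx": 0, "dy": -0.005, "dz": 0, "wx": 0, "wy": 0, "wz": -3, "claw": 0.034}
    - {"dx": 0, "dy": -0.005, "dz": 0, "wx": 0, "wy": 0, "wz": -3, "claw": 0.034}
    - {"dx": 0, "dy": -0.005, "dz": 0, "wx": 0, "wy": 0, "wz": -3, "claw": 0.034}
    - {"dx": 0, "dy": -0.005, "dz": 0, "wx": 0, "wy": 0, "wz": -3, "claw": 0.034}
    - {"dx": 0, "dy": -0.005, "dz": 0, "wx": 0, "wy": 0, "wz": -3, "claw": 0.034}
    - {"dx": 0, "dy": -0.005, "dz": 0, "wx": 0, "wy": 0, "wz": -3, "claw": 0.034}
    - {"dx": 0, "dy": -0.005, "dz": 0, "wx": 0, "wy": 0, "wz": -3, "claw": 0.034}
    - {"dx": 0, "dy": -0.005, "dz": 0, "wx": 0, "wy": 0, "wz": -3, "claw": 0.034}
    - {"dx": 0, "dy": -0.005, "dz": 0, "wx": 0, "wy": 0, "wz": -3, "claw": 0.034}
    - {"dx": 0, "dy": -0.005, "dz": 0, "wx": 0, "wy": 0, "wz": -3, "claw": 0.034}
    - {"dx": 0, "dy": -0.005, "dz": 0, "wx": 0, "wy": 0, "wz": -3, "claw": 0.034}
    - {"dx": 0, "dy": 0, "dz": 0, "wx": 0, "wy": 0, "wz": 0, "claw": 0.034}

```text
t: 13.68
eef_pos: [0.5129, 0.1131, 0.0367]
tool_rot: [-0.001, 0.612, 0.791, -0.001]
contact_force: [0.1, 1.1, 0.7]
gripper_width: 0.397
grasp_force: 0.1
```

```bash
python3 st.py; python3 - <<'E'
from h import *
p,d=read_camera("top");np.savez("t2.npz",p=p)
s,_=read_camera("scene")
a=cv2.resize(p[185:320,230:410],(400,300),interpolation=cv2.INTER_CUBIC);b=cv2.resize(s[180:315,215:395],(400,300),interpolation=cv2.INTER_CUBIC)
cv2.imwrite("pics/t2.png",np.hstack([a,b])[:,:,::-1])
E
```

```text
t 13.675 q [-0.67  0.52  0.43  2.07 -0.36  0.62  0.26] pos [0.5129 0.1131 0.0367] F [0.1 1.1 0.7]
tcp r 0.0946 ang 104.5 yaw 104.6
```

View pics/t2.png

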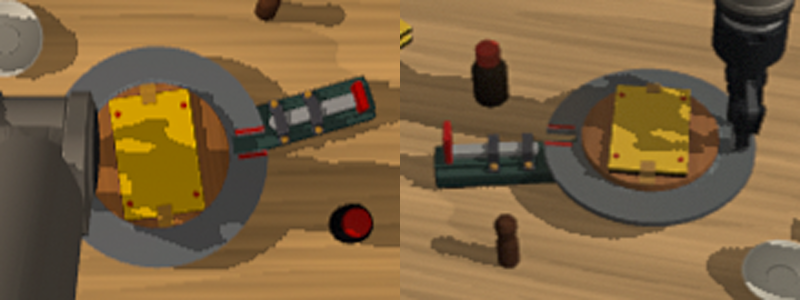

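The top half shows the slot's red lines (250,143) a few degrees short of the bar line (bar running to the tab at 360,97); the scene half agrees. I'll measure the remaining angle.

```bash
cat > al.py <<'E'
from meas import *
p,d=read_camera("top")
C=cam("top");H,S,V=hsvs(p);c=np.array([.5335,.0223])
def P(u,z): x=ray(C,u,z)[0][:2]-c; return np.hypot(*x).round(4),ang(x).round(2)
box=np.zeros(V.shape,bool);box[212:268,328:405]=1
red=box&((H<8)|(H>172))&(S>120)&(V>70);rs=[]
for n,q,_ in blobs(red,4):
    print("red",n,q,"z42",P(q,.042),"z72",P(q,.072)); 
    if q[0]<360: rs.append(q)
if len(rs)==2: print("slot",P((rs[0]+rs[1])/2,.042))
ys,xs=np.where(box&(S<50)&(V>105)); 
X=ray(C,np.c_[xs,ys],.042)[:,:2]-c; r=np.hypot(*X.T);a=np.degrees(np.arctan2(X[:,1],X[:,0]))
k=(r>.12)&(r<.215)&(abs(a+74)<6);print("bar",k.sum(),r[k].min().round(3),r[k].max().round(3),a[k].mean().round(2),np.median(a[k]).round(2))
vx,vy,x0,y0=cv2.fitLine(X[k].astype(np.float32),cv2.DIST_HUBER,0,.01,.01).ravel();print("bar dir",np.degrees(np.arctan2(vy,vx)).round(1),"offset from axis mm",1e3*(x0*vy-y0*vx))
E
python3 al.py
```

```text
red 79 [391.5 228. ] z42 (np.float64(0.2204), np.float64(-73.32)) z72 (np.float64(0.2153), np.float64(-73.94))
red 31 [341.6 243.3] z42 (np.float64(0.0991), np.float64(-73.8)) z72 (np.float64(0.0966), np.float64(-75.2))
red 30 [343.4 254.2] z42 (np.float64(0.0992), np.float64(-88.6)) z72 (np.float64(0.0972), np.float64(-90.01))
slot (np.float64(0.0983), np.float64(-81.21))
bar 141 0.122 0.213 -73.5 -73.49
bar dir -73.8 offset from axis mm -0.7687099
```

drive_tool:
  increments:
    - {"dx": 0, "dy": -0.005, "dz": 0, "wx": 0, "wy": 0, "wz": -3, "claw": 0.034}
    - {"dx": 0, "dy": -0.005, "dz": 0, "wx": 0, "wy": 0, "wz": -3, "claw": 0.034}
    - {"dx": 0, "dy": -0.0015, "dz": 0, "wx": 0, "wy": 0, "wz": -1, "claw": 0.034}
    - {"dx": 0, "dy": -0.001, "dz": 0, "wx": 0, "wy": 0, "wz": -0.5, "claw": 0.034}
    - {"dx": 0, "dy": 0, "dz": 0, "wx": 0, "wy": 0, "wz": 0, "claw": 0.034}

```text
t: 14.45
eef_pos: [0.5026, 0.1097, 0.0369]
tool_rot: [0.0, 0.559, 0.829, -0.0]
contact_force: [2.1, 0.6, -1.2]
gripper_width: 0.396
grasp_force: 1.0
```

```bash
python3 st.py; python3 al.py
```

```text
t 14.45 q [-0.65  0.5   0.39  2.1  -0.33  0.6   0.36] pos [0.5026 0.1097 0.0369] F [ 2.1  0.6 -1.2]
tcp r 0.0945 ang 111.0 yaw 112.0
red 79 [391.5 228. ] z42 (np.float64(0.2204), np.float64(-73.32)) z72 (np.float64(0.2153), np.float64(-73.94))
red 31 [340.  238.7] z42 (np.float64(0.0992), np.float64(-67.28)) z72 (np.float64(0.0964), np.float64(-68.64))
red 31 [342.5 249.4] z42 (np.float64(0.0981), np.float64(-82.08)) z72 (np.float64(0.0959), np.float64(-83.51))
slot (np.float64(0.0978), np.float64(-74.65))
bar 141 0.122 0.213 -73.5 -73.49
bar dir -73.8 offset from axis mm -0.7687099
```

drive_tool:
  increments:
    - {"dx": 0, "dy": -0.0015, "dz": 0, "wx": 0, "wy": 0, "wz": -1, "claw": 0.034}
    - {"dx": 0, "dy": 0, "dz": 0, "wx": 0, "wy": 0, "wz": 0, "claw": 0.034}
    - {"dx": 0, "dy": 0.005, "dz": 0, "wx": 0, "wy": 0, "wz": 0, "claw": 0.034}
    - {"dx": 0, "dy": 0.004, "dz": 0, "wx": 0, "wy": 0, "wz": 0, "claw": 0.034}
    - {"dx": 0, "dy": 0, "dz": -0.02, "wx": 0, "wy": 0, "wz": 0, "claw": 0.034}
    - {"dx": 0, "dy": 0, "dz": -0.04, "wx": 0, "wy": 0, "wz": 0, "claw": 0.034}
    - {"dx": 0, "dy": 0, "dz": -0.05, "wx": 0, "wy": 0, "wz": 0, "claw": 0.034}
    - {"dx": 0, "dy": 0, "dz": -0.04, "wx": 0, "wy": 0, "wz": 0, "claw": 0.034}
    - {"dx": 0, "dy": 0, "dz": 0, "wx": 0, "wy": 0, "wz": 0, "claw": 0.034}

```text
t: 15.62
eef_pos: [0.5114, 0.1134, 0.1899]
tool_rot: [0.001, 0.552, 0.834, 0.003]
contact_force: [0.8, 0.6, -0.5]
gripper_width: 0.397
grasp_force: 0.0
```

```bash
python3 st.py; python3 al.py
```

```text
t 15.625 q [-0.76  0.27  0.51  1.98 -0.17  0.93  0.24] pos [0.5114 0.1134 0.1899] F [ 0.8  0.6 -0.5]
tcp r 0.0953 ang 105.3 yaw 113.0
red 79 [391.5 228. ] z42 (np.float64(0.2204), np.float64(-73.32)) z72 (np.float64(0.2153), np.float64(-73.94))
red 33 [339.8 238. ] z42 (np.float64(0.0994), np.float64(-66.32)) z72 (np.float64(0.0966), np.float64(-67.67))
red 32 [343.  248.5] z42 (np.float64(0.0995), np.float64(-80.99)) z72 (np.float64(0.0973), np.float64(-82.39))
slot (np.float64(0.0987), np.float64(-73.66))
bar 140 0.122 0.213 -73.49 -73.48
bar dir -73.7 offset from axis mm -0.5483031
```

The slot (-73.7°) is in line with the bar (-73.6°). Now move with closed fingers to beyond the tab.

drive_tool:
  increments:
    - {"dx": 0, "dy": 0, "dz": 0, "wx": 0, "wy": 0, "wz": 6.7, "claw": 0}
    - {"dx": -0.04, "dy": 0, "dz": 0, "wx": 0, "wy": 0, "wz": 0, "claw": 0}
    - {"dx": -0.04, "dy": 0, "dz": 0, "wx": 0, "wy": 0, "wz": 0, "claw": 0}
    - {"dx": -0.04, "dy": 0, "dz": 0, "wx": 0, "wy": 0, "wz": 0, "claw": 0}
    - {"dx": -0.04, "dy": 0, "dz": 0, "wx": 0, "wy": 0, "wz": 0, "claw": 0}
    - {"dx": -0.04, "dy": 0, "dz": 0, "wx": 0, "wy": 0, "wz": 0, "claw": 0}
    - {"dx": -0.04, "dy": 0, "dz": 0, "wx": 0, "wy": 0, "wz": 0, "claw": 0}
    - {"dx": -0.04, "dy": 0, "dz": 0, "wx": 0, "wy": 0, "wz": 0, "claw": 0}
    - {"dx": -0.04, "dy": 0, "dz": 0, "wx": 0, "wy": 0, "wz": 0, "claw": 0}
    - {"dx": -0.03, "dy": 0, "dz": 0, "wx": 0, "wy": 0, "wz": 0, "claw": 0}
    - {"dx": 0, "dy": 0, "dz": 0, "wx": 0, "wy": 0, "wz": 0, "claw": 0}

```text
t: 17.05
eef_pos: [0.6064, -0.226, 0.185]
tool_rot: [-0.001, 0.601, 0.799, -0.001]
contact_force: [0.1, -0.3, 0.3]
gripper_width: -0.001
grasp_force: 0.0
```

```bash
python3 st.py; python3 - <<'E'
from meas import *
o=get_obs();C=cam("wrist",o);p,d=read_camera("wrist");cv2.imwrite("pics/w7.png",p[:,:,::-1])
c_=calibration("wrist");K,M=c_["intrinsics"],c_["mount"];H,S,V=hsvs(p)
q=np.array(o["tool_rot"]);Rt=Ro.from_quat(q[[1,2,3,0]]).as_matrix();pt=Rt.T@(np.array([.5988,-.1916,.06])-o["eef_pos"]);print("expected tab_back in tool",pt.round(4))
red=((H<8)|(H>172))&(S>120)&(V>60)
for n,b,m in blobs(red,100):
    v,u=np.where(m);z=d[v,u];X=(np.c_[u,v,1+0*v]@np.linalg.inv(K).T*z[:,None])@M[:3,:3].T+M[:3,3]
    W=X@Rt.T+o["eef_pos"];print("red",n,b,"tool pct5/50/95",np.percentile(X,[5,50,95],axis=0).round(4).tolist(),"world z",np.percentile(W[:,2],[5,95]).round(3))
f=(d>0)&(d<.2)&(np.arange(480)[:,None]<460)
v,u=np.where(f);z=d[v,u];X=(np.c_[u,v,1+0*v]@np.linalg.inv(K).T*z[:,None])@M[:3,:3].T+M[:3,3]
k=abs(X[:,1])<.02;print("fingers: max z",np.percentile(X[k,2],[50,90,99,99.9]).round(4),"x",np.percentile(X[k,0],[1,50,99]).round(4))
E
```

```text
t 17.05 q [-0.16  0.52  0.59  1.69 -0.32  1.04  0.82] pos [ 0.6064 -0.226   0.185 ] F [ 0.1 -0.3  0.3]
tcp r 0.2572 ang -74.2 yaw 106.1
expected tab_back in tool [0.0352 0.0027 0.125 ]
red 2205 [117.7  92.1] tool pct5/50/95 [[0.0717, -0.1322, 0.1072], [0.0835, -0.1193, 0.1086], [0.0945, -0.1083, 0.1234]] world z [0.062 0.078]
red 821 [321.  162.6] tool pct5/50/95 [[0.0364, -0.0122, 0.1119], [0.0414, 0.001, 0.1137], [0.0433, 0.0143, 0.1443]] world z [0.041 0.073]
red 1429 [208.6 357.3] tool pct5/50/95 [[-0.1517, -0.1208, 0.1688], [-0.1368, -0.0982, 0.1707], [-0.1209, -0.0679, 0.1718]] world z [0.014 0.017]
fingers: max z [-0.0697 -0.0377 -0.0221 -0.0189] x [-0.0076  0.0127  0.0184]
```

View pics/w7.png

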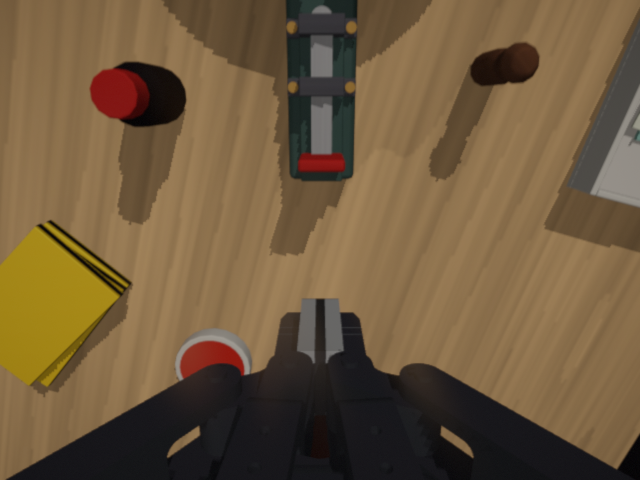

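The view shows the red tab at (321,162) straight ahead of the shut fingers (320,300), the ink bottle (118,92) and seal (518,62) well aside. The tab's back is 35 mm ahead in tool x and centred within 1 mm. Lower and approach.

drive_tool:
  increments:
    - {"dx": 0, "dy": 0.001, "dz": 0.04, "wx": 0, "wy": 0, "wz": 0, "claw": 0}
    - {"dx": 0, "dy": 0, "dz": 0.045, "wx": 0, "wy": 0, "wz": 0, "claw": 0}
    - {"dx": 0, "dy": 0, "dz": 0.04, "wx": 0, "wy": 0, "wz": 0, "claw": 0}
    - {"dx": 0, "dy": 0, "dz": 0.02, "wx": 0, "wy": 0, "wz": 0, "claw": 0}
    - {"dx": 0, "dy": 0, "dz": 0.005, "wx": 0, "wy": 0, "wz": 0, "claw": 0}
    - {"dx": 0, "dy": 0, "dz": 0, "wx": 0, "wy": 0, "wz": 0, "claw": 0}
    - {"dx": 0.008, "dy": 0, "dz": 0, "wx": 0, "wy": 0, "wz": 0, "claw": 0}
    - {"dx": 0.008, "dy": 0, "dz": 0, "wx": 0, "wy": 0, "wz": 0, "claw": 0}
    - {"dx": 0.003, "dy": 0, "dz": 0, "wx": 0, "wy": 0, "wz": 0, "claw": 0}
    - {"dx": 0.003, "dy": 0, "dz": 0, "wx": 0, "wy": 0, "wz": 0, "claw": 0}
    - {"dx": 0.003, "dy": 0, "dz": 0, "wx": 0, "wy": 0, "wz": 0, "claw": 0}
    - {"dx": 0.003, "dy": 0, "dz": 0, "wx": 0, "wy": 0, "wz": 0, "claw": 0}

```text
t: 18.6
eef_pos: [0.6013, -0.1965, 0.0373]
tool_rot: [0.001, 0.6, 0.8, 0.0]
contact_force: [2.1, -0.8, 1.2]
gripper_width: 0.001
grasp_force: 1.1
```

```bash
python3 st.py; python3 al.py
```

```text
t 18.6 q [-0.13  0.67  0.49  1.82 -0.44  0.76  0.87] pos [ 0.6013 -0.1965  0.0373] F [ 2.1 -0.8  1.2]
tcp r 0.2274 ang -73.5 yaw 106.3
red 34 [339.7 238.1] z42 (np.float64(0.0991), np.float64(-66.39)) z72 (np.float64(0.0963), np.float64(-67.74))
red 31 [342.8 248.6] z42 (np.float64(0.099), np.float64(-81.08)) z72 (np.float64(0.0968), np.float64(-82.49))
slot (np.float64(0.0983), np.float64(-73.74))
bar 71 0.12 0.184 -73.43 -73.38
bar dir -69.8 offset from axis mm 9.080973
```

drive_tool:
  increments:
    - {"dx": 0.003, "dy": 0, "dz": 0, "wx": 0, "wy": 0, "wz": 0, "claw": 0}
    - {"dx": 0.003, "dy": 0, "dz": 0, "wx": 0, "wy": 0, "wz": 0, "claw": 0}
    - {"dx": 0.003, "dy": 0, "dz": 0, "wx": 0, "wy": 0, "wz": 0, "claw": 0}
    - {"dx": 0.003, "dy": 0, "dz": 0, "wx": 0, "wy": 0, "wz": 0, "claw": 0}
    - {"dx": 0, "dy": 0, "dz": 0, "wx": 0, "wy": 0, "wz": 0, "claw": 0}

```text
t: 19.27
eef_pos: [0.597, -0.1838, 0.0367]
tool_rot: [-0.001, 0.599, 0.8, 0.0]
contact_force: [1.1, -0.8, 0.1]
gripper_width: 0.002
grasp_force: 0.3
```

```bash
python3 st.py
```

```text
t 19.275 q [-0.15  0.66  0.49  1.84 -0.44  0.75  0.86] pos [ 0.597  -0.1838  0.0367] F [ 1.1 -0.8  0.1]
tcp r 0.214 ang -73.6 yaw 106.3
```

drive_tool:
  increments:
    - {"dx": 0.003, "dy": 0, "dz": 0, "wx": 0, "wy": 0, "wz": 0, "claw": 0}
    - {"dx": 0.003, "dy": 0, "dz": 0, "wx": 0, "wy": 0, "wz": 0, "claw": 0}
    - {"dx": 0.003, "dy": 0, "dz": 0, "wx": 0, "wy": 0, "wz": 0, "claw": 0}
    - {"dx": 0.003, "dy": 0, "dz": 0, "wx": 0, "wy": 0, "wz": 0, "claw": 0}
    - {"dx": 0.002, "dy": 0, "dz": 0, "wx": 0, "wy": 0, "wz": 0, "claw": 0}
    - {"dx": 0, "dy": 0, "dz": 0, "wx": 0, "wy": 0, "wz": 0, "claw": 0}

```text
t: 20.02
eef_pos: [0.5931, -0.1705, 0.0367]
tool_rot: [-0.001, 0.599, 0.8, 0.0]
contact_force: [-0.1, -0.2, -0.0]
gripper_width: 0.003
grasp_force: 0.2
```

```bash
python3 st.py
```

```text
t 20.025 q [-0.18  0.65  0.49  1.86 -0.44  0.74  0.84] pos [ 0.5931 -0.1705  0.0367] F [-0.1 -0.2 -0. ]
tcp r 0.2002 ang -73.6 yaw 106.3
```

drive_tool:
  increments:
    - {"dx": 0.001, "dy": 0, "dz": 0, "wx": 0, "wy": 0, "wz": 0, "claw": 0}
    - {"dx": 0.001, "dy": 0, "dz": 0, "wx": 0, "wy": 0, "wz": 0, "claw": 0}
    - {"dx": 0.001, "dy": 0, "dz": 0, "wx": 0, "wy": 0, "wz": 0, "claw": 0}
    - {"dx": 0, "dy": 0, "dz": 0, "wx": 0, "wy": 0, "wz": 0, "claw": 0}

```text
t: 20.52
eef_pos: [0.5925, -0.1681, 0.0369]
tool_rot: [-0.0, 0.6, 0.8, -0.0]
contact_force: [-0.6, -1.3, -2.2]
gripper_width: -0.0
grasp_force: 0.8
```

drive_tool:
  increments:
    - {"dx": 0.001, "dy": 0, "dz": 0, "wx": 0, "wy": 0, "wz": 0, "claw": 0}
    - {"dx": 0, "dy": 0, "dz": 0, "wx": 0, "wy": 0, "wz": 0, "claw": 0}

```text
t: 20.78
eef_pos: [0.5922, -0.1671, 0.0369]
tool_rot: [-0.0, 0.6, 0.8, -0.0]
contact_force: [-0.3, -1.5, -1.8]
gripper_width: 0.001
grasp_force: 0.8
```

drive_tool:
  increments:
    - {"dx": 0.001, "dy": 0, "dz": 0, "wx": 0, "wy": 0, "wz": 0, "claw": 0}
    - {"dx": 0, "dy": 0, "dz": 0, "wx": 0, "wy": 0, "wz": 0, "claw": 0}

```text
t: 21.02
eef_pos: [0.5919, -0.1661, 0.0369]
tool_rot: [-0.0, 0.6, 0.8, -0.0]
contact_force: [0.6, -0.9, -0.6]
gripper_width: -0.002
grasp_force: 0.8
```

drive_tool:
  increments:
    - {"dx": 0.0005, "dy": 0, "dz": 0, "wx": 0, "wy": 0, "wz": 0, "claw": 0}
    - {"dx": 0, "dy": 0, "dz": 0, "wx": 0, "wy": 0, "wz": 0, "claw": 0}

```text
t: 21.28
eef_pos: [0.5919, -0.1661, 0.0369]
tool_rot: [0.0, 0.6, 0.8, -0.0]
contact_force: [0.4, -3.3, -2.3]
gripper_width: 0.0
grasp_force: 1.6
```

```bash
python3 st.py; python3 - <<'E'
from meas import *
o=get_obs();p,d=read_camera("wrist");cv2.imwrite("pics/w8.png",p[:,:,::-1])
c_=calibration("wrist");K,M=c_["intrinsics"],c_["mount"];H,S,V=hsvs(p)
def rep(n,m):
    v,u=np.where(m);z=d[v,u];X=(np.c_[u,v,1+0*v]@np.linalg.inv(K).T*z[:,None])@M[:3,:3].T+M[:3,3]
    print(n,len(v),np.percentile(X,[2,50,98],axis=0).round(4).tolist())
red=((H<8)|(H>172))&(S>120)&(V>60);red[:,:260]=0;red[:,380:]=0
for n,b,m in blobs(red,40): rep(("red",b),m)
E
```

```text
t 21.275 q [-0.18  0.65  0.49  1.86 -0.44  0.74  0.83] pos [ 0.5919 -0.1661  0.0369] F [ 0.4 -3.3 -2.3]
tcp r 0.1956 ang -73.5 yaw 106.3
('red', array([271.1,  44. ])) 1384 [[0.0828, -0.0181, -0.0075], [0.0963, -0.0157, -0.0059], [0.1087, -0.0132, -0.0045]]
('red', array([351. ,  44.7])) 1381 [[0.0825, 0.0079, -0.0073], [0.0962, 0.0103, -0.0059], [0.1088, 0.0127, -0.0046]]
('red', array([312.8, 294.4])) 4462 [[0.0123, -0.0162, -0.0362], [0.0193, -0.002, -0.0323], [0.0201, 0.012, -0.011]]
```

View pics/w8.png

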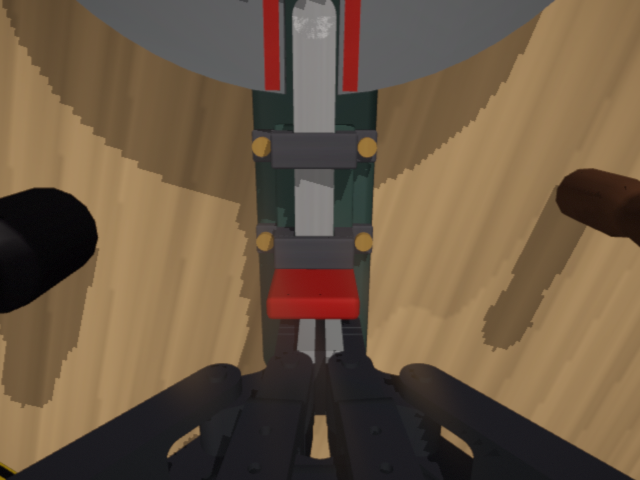

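The bar's nose (315,20) lies in the slot between the red lines, and the tab (313,290) is up against the outer guide (315,250). The tool stalled and the force is rising. One small confirming push.

drive_tool:
  increments:
    - {"dx": 0.0005, "dy": 0, "dz": 0, "wx": 0, "wy": 0, "wz": 0, "claw": 0}
    - {"dx": 0, "dy": 0, "dz": 0, "wx": 0, "wy": 0, "wz": 0, "claw": 0}

```text
t: 21.58
eef_pos: [0.5919, -0.1661, 0.0369]
tool_rot: [0.001, 0.6, 0.8, -0.0]
contact_force: [1.5, -5.3, -3.6]
gripper_width: 0.002
grasp_force: 2.5
```

It is home: the position does not change and the force rises, at r = 0.1956 against 0.195 expected. Withdraw.

drive_tool:
  increments:
    - {"dx": -0.005, "dy": 0, "dz": 0, "wx": 0, "wy": 0, "wz": 0, "claw": 0}
    - {"dx": -0.015, "dy": 0, "dz": 0, "wx": 0, "wy": 0, "wz": 0, "claw": 0}
    - {"dx": -0.02, "dy": 0, "dz": 0, "wx": 0, "wy": 0, "wz": 0, "claw": 0}
    - {"dx": 0, "dy": 0, "dz": -0.04, "wx": 0, "wy": 0, "wz": 0, "claw": 0}
    - {"dx": 0, "dy": 0, "dz": -0.05, "wx": 0, "wy": 0, "wz": 0, "claw": 0}
    - {"dx": 0, "dy": 0, "dz": -0.05, "wx": 0, "wy": 0, "wz": 0, "claw": 0}
    - {"dx": 0, "dy": 0, "dz": 0, "wx": 0, "wy": 0, "wz": 0, "claw": 0}
    - {"dx": 0, "dy": 0, "dz": 0, "wx": 0, "wy": 0, "wz": 0, "claw": 0}

```text
t: 22.58
eef_pos: [0.6028, -0.2044, 0.1766]
tool_rot: [-0.0, 0.6, 0.8, -0.0]
contact_force: [-0.2, -0.1, 0.1]
gripper_width: -0.002
grasp_force: 0.0
```

```bash
python3 st.py; python3 - <<'E'
from meas import *
o=get_obs();p,d=read_camera("wrist");C=cam("wrist",o);H,S,V=hsvs(p);c=np.array([.5365,.0215])
red=((H<8)|(H>172))&(S>120)&(V>60);red[:,:240]=0;red[:,400:]=0
for n,b,m in blobs(red,40):
    v,u=np.where(m);
    for z in (.042,.072):
        x=ray(C,np.c_[u,v],z)[:,:2]-c;r=np.hypot(*x.T);print(n,b,z,np.percentile(r,[2,50,98]).round(4),ang(x.mean(0)).round(1))
E
```

```text
t 22.575 q [-0.19  0.51  0.59  1.72 -0.33  1.01  0.8 ] pos [ 0.6028 -0.2044  0.1766] F [-0.2 -0.1  0.1]
tcp r 0.2354 ang -73.6 yaw 106.3
212 [293.7  13. ] 0.042 [0.0996 0.1064 0.1141] -82.1
212 [293.7  13. ] 0.072 [0.1052 0.1114 0.1183] -80.9
223 [336.5  13.4] 0.042 [0.0989 0.1062 0.1136] -67.9
223 [336.5  13.4] 0.072 [0.1047 0.1112 0.118 ] -68.7
778 [316.3 139.6] 0.042 [0.1766 0.1817 0.1866] -74.3
778 [316.3 139.6] 0.072 [0.1745 0.1791 0.1835] -74.2
```

```bash
python3 -c "
from station import *
print(hand_in())"
```

```text
the job is handed in; nothing more can be done
None
```

I turned the disc by its peg until the slot lined up with the bar (about 1.6 mm off at the rim), pushed the bar fully home with about 5.5 N and took the hand clear. The job was handed in at about 23 s; no verdict was shown.

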